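# Hold the spindle brake off with the setting pendant's key

### The job

The setting pendant has fresh batteries: first press its battery cover down until the catch snaps and keeps it shut by itself. Then take the flat switch key (not the round-shanked cabinet key) from the wooden key block, work it straight down into the pendant's key switch past the sticky pins (rocking it a little helps) until its collar sits on the lock face, turn it clockwise a quarter turn to the stop, and finish still gripping the key and holding it turned against the return spring, so that the spindle brake stays released. Leave the cabinet key in the block and the other things lying about where they are.

Things in the scene. Friction and masses are not known exactly. Their poses are not given: they have to be found in the camera images.
- pendant: Setting pendant: grey box 110 (x) x 180 (y) x 55 mm, held fast on the table by a magnetic foot. Origin at the centre of its underside; its x points away from the robot at yaw 0, y left, z up. Key switch on its left part, hinged battery cover on its right. On top also a dome aerial 8 mm high at x +40, y +74 mm and two flush buttons in front of the key switch.
- battery_cover (a joint): Hinge angle of the black battery cover, rad: 0 = shut, grows as its front edge rises; starts ajar at 0.55 to 0.95. A stiff hinge and a weak spring resist (up to 4 N); let go too early it rises again. Over the last 8 mm of the front edge's travel the catch must be ridden past: 6 to 10 N down on the ribbed pad; then it keeps the cover below 0.03 by itself.
- cover_pad (a point): Top of the ribbed pad near the cover's front edge, on its centre line, 74 mm from the hinge line; moves with the cover, z is the cover's outward normal. Shut, it lies 59.5 mm above the table. The cover is 88 mm wide (y), 4 mm thick (top face 2.5 mm above the hinge line) and ends 17 mm beyond this point.
- cover_hinge (a point): Middle of the cover's hinge line, which runs along the pendant's y, at the cover's far edge 56.5 mm above the table; fixed to the pendant, axes as the pendant's.
- lock_mouth (a point): Centre of the key switch's steel face (27 mm across, in a dark ring), 59 mm above the table, fixed to the pendant, axes as the pendant's. The keyway is a slot 14 mm (along the pendant's x, at rest) x 5.4 mm with a dished lead-in 1.8 mm wide all round, 32 mm deep, straight down.
- lock_plug (a joint): Angle of the key switch's plug, rad: 0 = rest, grows clockwise seen from above, stop at 1.5; a spring turns it back (0.025 N m at rest, 0.12 at the stop). Two sticky sprung pins, 8 and 21 mm down, drag on the key: 12 to 20 N if pushed straight, a third less while rocked 0.08 rad either way. With the key stuck on them short of home they block the turn. Key play 0.1 rad.
- key_bow (a point): Centre of the switch key's bow, 24 mm above the underside of its collar. Upright, blade down: black flat bow 32 (x) x 10 (y) mm, 38 high; below it a steel collar 20 x 12 x 4.5 mm resting on the block; below that a flat blade 13 (x) x 4 (y) mm, 31 long, tapered tip, notched alike on both edges (fits either way round). Fully in, this point is 24 mm above lock_mouth. 45 g.
- switch_key: The switch key itself (origin on its axis at the underside of the collar, 24 mm below point key_bow).
- cabinet_key_bar (a point): Middle of the cross bar of the cabinet key, a bystander: all steel T-shaped key with a round shank 6 mm thick and a cross bar 46 mm long, 34 mm above the block's top, in the other hole of the block. To be left there.
- key_block: Beech block 120 (x) x 50 (y) x 42 mm, fixed to the table, with two holes on its middle line 26 mm either side of its centre, in which the two keys stand (which is in which varies). Origin at the centre of its underside.
- setting_block: Bystander: white setting block 40 x 60 x 46 mm with a black knob. Origin at the centre of its underside.
- hexkey_10: Bystander: black hex key, 145 mm. Origin at the centre of its underside.
- pencil: Bystander: pencil, 118 mm. Origin at the centre of its underside.
- tape_measure: Bystander: pocket tape measure, 61 mm high. Origin at the centre of its underside.
There are look-alikes about, which are no part of the job. There is more than one size of the switch_key; the job needs the smaller.

How it is judged (in metres and radians):
On the way, in this order (a step that is already met when the one before it is completed fails the run):
1. the battery cover is snapped shut and stays so with nothing pressing on it (value of joint battery_cover below 0.03 rad and contact force between the fingers and pendant below 0.2 N), for 0.2 s.
2. the switch key is fully home in the key switch, not yet turned (z of key_bow in the frame of lock_mouth between 0.02 and 0.0265 m and horizontal distance between key_bow and lock_mouth below 0.005 m and angle between key_bow's own z axis and vertical below 0.2 rad and value of joint lock_plug below 0.5 rad), for 0.1 s.
At the end, for the whole second after the job is handed in: The battery cover is shut on its catch (hinge below 0.03 rad), the switch key is fully home in the lock (collar within 2.5 mm of its face, within 5 mm of its axis, upright), gripped by the fingers and held turned clockwise by more than 1.2 rad for the last second (value of joint battery_cover below 0.03 rad and z of key_bow in the frame of lock_mouth between 0.02 and 0.0265 m and horizontal distance between key_bow and lock_mouth below 0.005 m and angle between key_bow's own z axis and vertical below 0.2 rad and value of joint lock_plug above 1.2 rad and contact force between the fingers and switch_key above 1 N); the arm keeps its last pose, push and grip.
It fails at once if the cabinet key is taken or knocked out of its hole (distance of cabinet_key_bar from where it was at the start of the episode above 0.02 m).
It fails at once if a bystander is pushed aside by more than 25 mm (distance of any of setting_block, hexkey_10, pencil, tape_measure from where it was at the start of the episode above 0.025 m).
It also fails if it takes over 72 s, if anything falls off the work surface, if the arm or the gripper's body presses on something with over 40 N, if the wrist force passes 120 N, or if a joint passes its speed limit or range.

### The arm

A 6-joint arm with a two-finger parallel gripper is mounted at the origin on a cart in front of the work surface, level with it; the furniture and walls round the work are solid. World frame = base frame: x ahead of the robot, y to its left, z up, the work surface at z = 0. Lengths are in mm, angles in rad, forces in N, time in s.
With the tool pointing down it reaches from about 350 to 975 mm from the base axis. Payload 7.1 kg.
Tool frame: the origin (TCP) lies at the very end of the fingers, on their centre line; the grasp point (between the pads) lies ctrl.hold_point_z behind it (ctrl.hold_point_z is the distance from the TCP to the grasp point, in mm); z points along the fingers, y is the line along which they close (so a half turn about z gives the same grasp; the last joint's range is limited). The gripper opens to 88 mm and grips with 3 to 60 N. Pads are 20 mm wide; open, the fingers measure 115 mm over their backs; the gripper's body (75 mm by 178 mm) begins 61 mm behind the grasp point.
Start: joints at [1.234, 0.423, 1.63, -0, 1.089, -0.019], TCP at [195.266, 593.697, 222.675] pointing down, gripper open.
Joint ranges: [-3, 3], [-0.9, 2.11], [0.09, 2.58], [-1.31, 4.45], [0.11, 2.69], [-2.54, 2.54]. Speed limits (rad/s): [2.39, 2.39, 3.01, 3.14, 3.14, 3.14].

### API

Orientations are given as a rotation vector (axis times angle).
In Python, from workcell import ctrl gives the robot as it stands. The module is installed in compiled form; this text tells all that it offers.
- The arm moves only by the shell command python3 -m creep 'ROWS'. ROWS is JSON, a list of rows, each an object with "translation": the shift along the tool's x, y, z in mm, a list of three; "angular": the turn, a rotation vector about the tool's x, y, z in rad, a list of three; "jaw": the opening, from 0 (shut) to 1 (fully open). A call has exactly 8 rows; each row is the pose to reach, as a shift and turn from the pose commanded when the call began, along the tool's axes at that moment; what a row does not reach only later rows make up. A row lasts 1/8 s, in which the tool goes at most 62.5 mm and 10.7 degrees, less where a joint would pass 70% of its speed; a pose out of reach is approached as far as the arm can. A call with a gripper value outside its range is refused whole. The fingers move at their own pace and stop on an object; the grip force is fixed at half the most. Time passes only in rows, so rows that repeat a pose let the fingers close, or fill a call up. It gives the time, the measured TCP pose, the force, the opening and the grip force at its end, in the units of the state.
- ctrl.get_obs(): the state, without advancing time (a new reading comes with each control period).
- ctrl.get_image(name): name is "side" or "top"; returns the picture (480x640x3 uint8, red, green, blue); there is no depth.
- ctrl.camera_info(name): a dict with "camera_matrix" (3x3 intrinsics, pixels), "distortion" ([k1, k2, p1, p2, k3] as OpenCV has them; the pictures are not rectified), "world_from_camera" (4x4, takes a point from camera to world coordinates). Camera axes: x right, y up, looking along -z (the intrinsics and any distortion apply to the point x, -y, -z); pixel columns grow to the right and rows downward; lengths in mm; the calibration is good to about 2 mm. A picture is of the moment at which its call begins. camera_info takes no time and is no camera call.
- ctrl.close_job(): hands the job in; it is judged then, once.
Trained networks look in the newest picture that a camera, given by its name, has taken for a name from the list of things; names that differ only in an ending like _2 or _b are one class to them, and where a whole thing is asked for, a point or a joint stands for the part that bears it (a point fixed in the world has none). Each returns a list of dicts, best first, with "score" (0 to 1); they miss things now and then, are a little off and sometimes report something else, mostly with a low value. They report only what shows in the picture. A call takes as long as a camera call. They do not tell look-alikes from the thing itself.
- ctrl.look_for(camera, label): "rect" ([left, top, right, bottom] in pixels, round what is visible of it).
The state is a dict: "t": time; "qpos": joint angles; "qvel": joint speeds; "joint_torque": joint torques, N m; "ee_pos": TCP position; "orientation": TCP orientation; "ft_force": force on the tool from outside, world axes, zero at the start; "moment": the same for the moment, N m; "width": finger opening in mm; "grasp_force": force on a finger pad.
Only numpy, scipy, OpenCV 4.12 (cv2) and the standard library are available. Lean on these libraries where they do the work, as an engineer would, in place of code of your own. Each camera call takes 0.05 s, during which the arm holds its last target. There are 200 camera calls.

## Working session

There is one attempt and no reset: what is moved stays moved. The work goes in short steps, Python scripts to look and compute and a shell command to move; the robot and the scene stay as the last step left them, time stands still between calls to the robot, and variables do not carry over. Pictures are saved under pics/ and viewed, at most 10 in all, crops included, and the job is handed in when it is done.

```bash
mkdir -p pics
cat > h.py <<'E'
import numpy as np, cv2
from scipy.spatial.transform import Rotation as R
from workcell import ctrl
def cam(n):
    c=ctrl.camera_info(n); return np.array(c["camera_matrix"],float),np.array(c["distortion"],float),np.array(c["world_from_camera"],float)
def ray(n,px):
    K,d,T=cam(n); u=cv2.undistortPoints(np.array([[px]],float),K,d)[0,0]
    v=T[:3,:3]@np.array([u[0],-u[1],-1]); return T[:3,3],v/np.linalg.norm(v)
def atz(n,px,z):
    o,v=ray(n,px); return o+v*(z-o[2])/v[2]
def tri(p1,p2):
    o1,v1=ray("side",p1); o2,v2=ray("top",p2)
    s=np.linalg.lstsq(np.stack([v1,-v2],1),o2-o1,rcond=None)[0]
    a=o1+s[0]*v1;b=o2+s[1]*v2; return (a+b)/2,np.linalg.norm(a-b)
def proj(n,P):
    K,d,T=cam(n); q=(np.asarray(P,float)-T[:3,3])@T[:3,:3]
    q=q*[1,-1,-1]; return cv2.projectPoints(q.reshape(-1,1,3),np.zeros(3),np.zeros(3),K,d)[0][:,0]
def save(n,f,box=None,k=1):
    im=ctrl.get_image(n)[:,:,::-1]
    if box: x0,y0,x1,y1=box; im=cv2.resize(im[y0:y1,x0:x1],None,fx=k,fy=k,interpolation=cv2.INTER_CUBIC)
    cv2.imwrite("pics/"+f,im)
E
python3 - <<'E'
from h import *
np.set_printoptions(precision=1,suppress=True)
save("top","t0.png");save("side","s0.png")
for n in("top","side"):
    print(n,cam(n)[2][:3,3])
    for l in("pendant","battery_cover","cover_pad","lock_mouth","switch_key","key_bow","cabinet_key_bar","key_block","setting_block","tape_measure","hexkey_10","pencil"):
        print(l,[(np.round(r["rect"]).tolist(),round(r["score"],2)) for r in ctrl.look_for(n,l)[:4]])
print(ctrl.hold_point_z,ctrl.get_obs())
E
```

```text
top [ 359.4 -202.9  994.4]
pendant [([356.0, 199.0, 480.0, 285.0], 0.84), ([312.0, 161.0, 399.0, 190.0], 0.58)]
battery_cover [([413.0, 204.0, 479.0, 255.0], 0.87)]
cover_pad [([412.0, 208.0, 479.0, 258.0], 0.71), ([383.0, 236.0, 402.0, 249.0], 0.55)]
lock_mouth [([356.0, 198.0, 482.0, 285.0], 0.66)]
switch_key [([243.0, 174.0, 252.0, 196.0], 0.75), ([171.0, 179.0, 192.0, 214.0], 0.63)]
key_bow [([170.0, 179.0, 193.0, 212.0], 0.73), ([247.0, 173.0, 255.0, 197.0], 0.64), ([158.0, 281.0, 210.0, 306.0], 0.49)]
cabinet_key_bar [([239.0, 146.0, 267.0, 164.0], 0.77), ([356.0, 198.0, 483.0, 286.0], 0.62)]
key_block [([233.0, 137.0, 278.0, 216.0], 0.55)]
setting_block [([236.0, 281.0, 275.0, 314.0], 0.86)]
tape_measure [([156.0, 282.0, 211.0, 306.0], 0.87)]
hexkey_10 [([312.0, 161.0, 402.0, 191.0], 0.93), ([232.0, 136.0, 281.0, 218.0], 0.73)]
pencil [([278.0, 264.0, 340.0, 272.0], 0.81)]
side [107.2 488.9 375.7]
pendant [([318.0, 192.0, 406.0, 278.0], 0.76)]
battery_cover [([342.0, 189.0, 394.0, 217.0], 0.71)]
cover_pad [([344.0, 194.0, 389.0, 222.0], 0.6)]
lock_mouth [([318.0, 191.0, 407.0,
[... 264 characters left out ...]
 264.0], 0.8)]
key_block [([189.0, 254.0, 266.0, 308.0], 0.88), ([251.0, 237.0, 311.0, 260.0], 0.2)]
setting_block [([320.0, 287.0, 357.0, 334.0], 0.68)]
tape_measure [([265.0, 313.0, 318.0, 378.0], 0.61)]
hexkey_10 [([251.0, 234.0, 311.0, 263.0], 0.65)]
pencil [([322.0, 275.0, 354.0, 303.0], 0.58)]
18.700000000000003 {'t': 1.3, 'qpos': array([ 1.2,  0.4,  1.6, -0. ,  1.1, -0. ]), 'qvel': array([ 0., -0.,  0., -0., -0., -0.]), 'joint_torque': array([  0. , -54.5, -27.4,   0.1,   0. ,   0. ]), 'ee_pos': array([195.3, 593.7, 222.6]), 'orientation': array([ 0.5,  3.1, -0. ]), 'ft_force': array([-0.5,  0. , -0.8]), 'moment': array([ 0., -0.,  0.]), 'grasp_force': 0.0, 'width': 87.91106081292298}
```

View pics/t0.png

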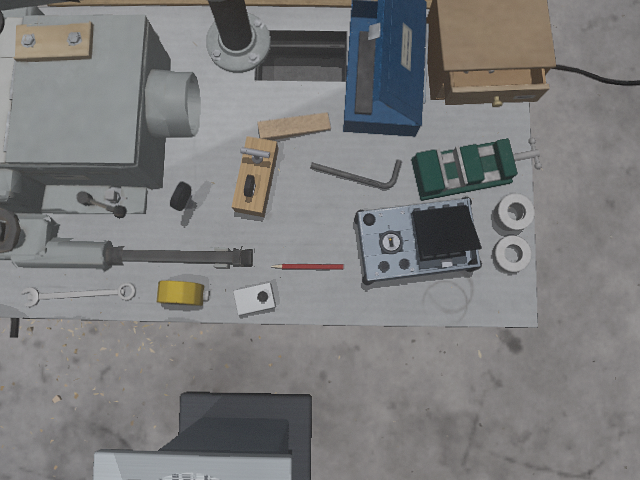

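View pics/s0.png

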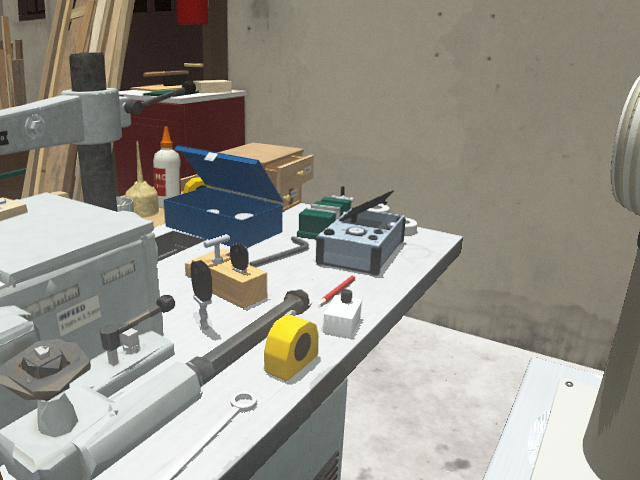

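The top picture shows the pendant at (418,242), its cover ajar on the right and the lock at about (391,242). The key block is at (255,178), with the cabinet key at its far end (254,153). There are two candidate switch keys: one standing in the wooden block (top (249,186), side (239,257)), and a larger one in a stand on the table (top (181,196), side (201,290)). The one in the block fits, because the task names the wooden key block and the smaller size. I'll confirm this in crops.

Run:
```python
from h import *
np.set_printoptions(precision=1,suppress=True)
t=ctrl.get_image("top")[:,:,::-1]; s=ctrl.get_image("side")[:,:,::-1]
def c(im,b,w,h): return cv2.resize(im[b[1]:b[3],b[0]:b[2]],(w,h),interpolation=cv2.INTER_CUBIC)
cv2.imwrite("pics/keys.png",np.hstack([c(t,(160,130,290,220),400,277)[:277],c(s,(180,225,280,335),252,277)]))
cv2.imwrite("pics/pend.png",c(t,(350,190,490,290),800,571))
print("bow",tri((239,257),(250,186)))
print("bow2",tri((201,282),(181,196)))
print("cab",tri((217,248),(254,154)))
for z in(55,59): print("lock",atz("top",(391,242),z))
for p in((356,213),(476,197),(482,272),(364,285)): print(p,atz("top",p,55))
```

```text
bow (array([574.5, -87.4,  62.9]), np.float64(0.01911633424087301))
bow2 (array([555.1,  19.1,  68.7]), np.float64(1.412936473764419))
cab (array([624.7, -93.1,  64.6]), np.float64(3.311511986697116))
lock [ 490.1 -310.    55. ]
lock [ 489.6 -309.5   59. ]
(356, 213) [ 535.4 -254.9   55. ]
(476, 197) [ 564.5 -446.    55. ]
(482, 272) [ 445.  -452.7   55. ]
(364, 285) [ 422.3 -268.1   55. ]
```

View pics/keys.png

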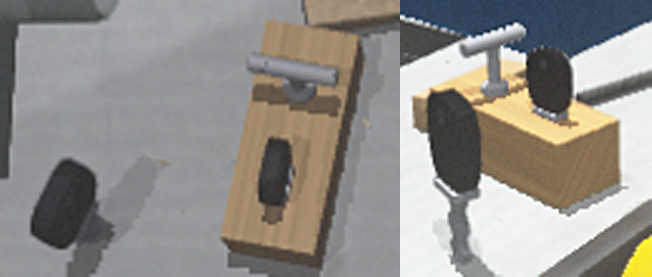

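View pics/pend.png

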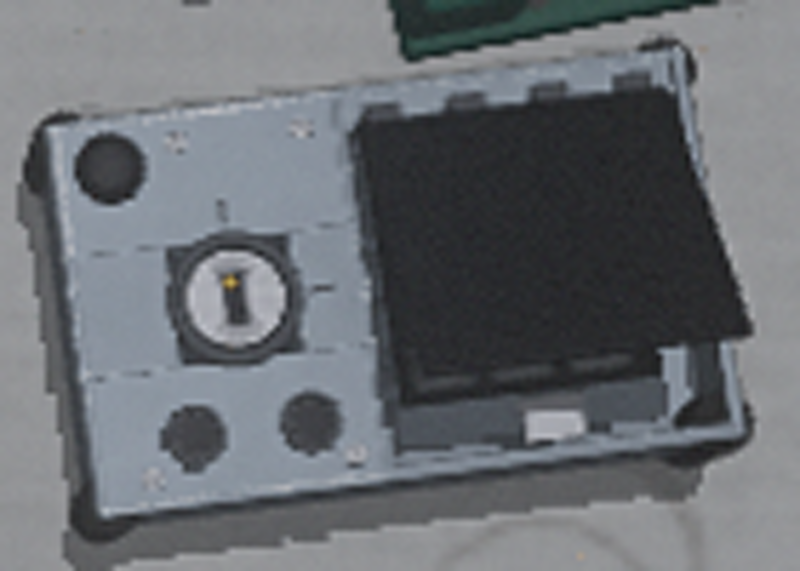

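The crops confirm both. The block key at (249.7,186) is the short flat bow on a collar sitting on the beech, and the one at (181,196) is clearly larger and stands on the table, so it is the decoy. In the pendant crop the lock centre is at (237,298), which is full-image (391.5,242.1), and the slot runs along the pendant's x. The cover hinge runs along the top edge.

```bash
cat >> h.py <<'E'
np.set_printoptions(precision=3,suppress=True)
def go(x,y,z,ya=None):
    "shift/turn in tool axes for TCP target; ya = world angle of tool y, tool pointing down"
    o=ctrl.get_obs(); Rt=R.from_rotvec(o["orientation"]); M=Rt.as_matrix()
    sh=M.T@(np.array([x,y,z])-o["ee_pos"]); a=None
    if ya is not None:
        Yt=np.array([np.cos(ya),np.sin(ya),0]);Z=np.array([0,0,-1.]);D=np.stack([np.cross(Yt,Z),Yt,Z],1)
        a=(Rt.inv()*R.from_matrix(D)).as_rotvec()
    print("shift",sh.round(1),"turn",a)
E
python3 - <<'E'
from h import *
from scipy.optimize import least_squares
k=800/140
f=lambda x,y:(350+(x+.5)/k-.5,190+(y+.5)/k-.5)
cor=[(50,125),(685,45),(740,435),(105,518)]
W=np.array([atz("top",f(*c),55)[:2] for c in cor]); L=np.array([[55,90],[55,-90],[-55,-90],[-55,90]])
def m(p,L): c,s=np.cos(p[2]),np.sin(p[2]); return L@np.array([[c,s],[-s,c]])+p[:2]
r=least_squares(lambda p:(m(p,L)-W).ravel(),[490,-360,.1]); p=r.x
print("pendant",p,r.fun.round(1))
inv=lambda w:(np.array(w)[:2]-p[:2])@np.array([[np.cos(p[2]),-np.sin(p[2])],[np.sin(p[2]),np.cos(p[2])]])
lk=atz("top",f(237,298),59);print("lock",lk,inv(lk))
for n,q in dict(slot0=(230,275),slot1=(243,322),hl=(355,122),hr=(690,90),aer=(110,168)).items():
    w=atz("top",f(*q),57); print(n,w,inv(w))
# front cover corners: side cam / heights
print("coverfront L,R px",f(398,400),f(750,335))
for z in (90,100,110,120): print(z,inv(atz("top",f(398,400),z)),inv(atz("top",f(750,335),z)))
kf=lambda x,y:(160+x*130/400,130+y*90/277)
print("bow@66",atz("top",kf(276,172),66))
b=[atz("top",kf(*q),42)[:2] for q in((265,25),(362,37),(318,265),(222,240))]
b=np.array(b);print("block",b, b.mean(0)); e=(b[0]-b[3]+b[1]-b[2]);print("yaw",np.arctan2(e[1],e[0]))
print("hole guesses",b.mean(0)+26*e/np.linalg.norm(e),b.mean(0)-26*e/np.linalg.norm(e))
go(480,150,260,1.7)
E
```

```text
pendant [ 496.504 -354.107    0.14 ] [ 0.5  1.2 -0.  -0.1 -0.2 -2.6 -0.3  1.5]
lock [ 490.    -309.639   59.   ] [-0.244 44.941]
slot0 [ 496.601 -307.957   57.   ] [ 6.528 45.686]
slot1 [ 483.689 -311.5     57.   ] [-6.752 43.977]
hl [ 539.764 -342.593   57.   ] [44.442  5.372]
hr [ 550.387 -436.033   57.   ] [ 41.939 -88.637]
aer [ 525.788 -274.974   57.   ] [40.026 74.279]
coverfront L,R px (419.2375, 259.5875) (480.8375, 248.2125)
90 [-36.113  10.727] [-30.788 -84.86 ]
100 [-36.983  12.476] [-31.716 -82.055]
110 [-37.852  14.224] [-32.644 -79.249]
120 [-38.721  15.973] [-33.572 -76.443]
bow@66 [573.968 -87.299  66.   ]
block [[ 659.295  -75.589]
 [ 653.389 -127.259]
 [ 530.475 -107.833]
 [ 542.914  -57.43 ]] [596.518 -92.028]
yaw -0.15579173084218634
hole guesses [622.204 -96.062] [570.833 -87.994]
shift [-409.1 -332.5  -37.3] turn [-0.    -0.    -0.447]
```

Pendant: origin (496.5,-354.1), yaw 0.14. The aerial lands on its stated offset, which checks the fit. Lock at about (490,-309.6), key at about (573,-87.5). Moving out over the table.

```bash
R='x'; python3 -m creep '[{"translation":[-409,-333,-37],"angular":[0,0,-0.45],"jaw":0},{"translation":[-409,-333,-37],"angular":[0,0,-0.45],"jaw":0},{"translation":[-409,-333,-37],"angular":[0,0,-0.45],"jaw":0},{"translation":[-409,-333,-37],"angular":[0,0,-0.45],"jaw":0},{"translation":[-409,-333,-37],"angular":[0,0,-0.45],"jaw":0},{"translation":[-409,-333,-37],"angular":[0,0,-0.45],"jaw":0},{"translation":[-409,-333,-37],"angular":[0,0,-0.45],"jaw":0},{"translation":[-409,-333,-37],"angular":[0,0,-0.45],"jaw":0}]'; python3 -c "
from h import *
print(ctrl.get_obs()['qpos']); go(476.7,-399.3,150,1.711)"
```

```text
t: 2.4
ee_pos: [464.5, 173.1, 258.1]
orientation: [-0.208, 3.134, 0.0]
ft_force: [1.2, 0.3, 0.6]
width: 11.2
grasp_force: 0.0
[ 0.333  0.187  1.877  0.     1.076 -1.37 ]
shift [  63.5 -569.1  107.9] turn [ 0.     0.001 -0.008]
```

```bash
python3 -m creep '[{"translation":[55,-565,50],"angular":[0,0,0],"jaw":0},{"translation":[55,-565,50],"angular":[0,0,0],"jaw":0},{"translation":[55,-565,50],"angular":[0,0,0],"jaw":0},{"translation":[55,-565,50],"angular":[0,0,0],"jaw":0},{"translation":[55,-565,100],"angular":[0,0,0],"jaw":0},{"translation":[55,-565,100],"angular":[0,0,0],"jaw":0},{"translation":[55,-565,100],"angular":[0,0,0],"jaw":0},{"translation":[55,-565,100],"angular":[0,0,0],"jaw":0}]'; python3 -c "
from h import *
print(ctrl.get_obs()['qpos']); go(476.7,-399.3,130,1.711)"
```

```text
t: 3.4
ee_pos: [480.7, -318.8, 175.9]
orientation: [-0.207, 3.134, -0.0]
ft_force: [1.3, 0.7, 0.7]
width: 0.2
grasp_force: 0.0
[-0.606  0.411  1.774  0.     0.955 -2.309]
shift [ 14.6 -79.2  45.9] turn [-0.     0.001 -0.008]
```

```bash
python3 -m creep '[{"translation":[10,-60,10],"angular":[0,0,0],"jaw":0},{"translation":[10,-60,25],"angular":[0,0,0],"jaw":0},{"translation":[10,-60,35],"angular":[0,0,0],"jaw":0},{"translation":[10,-60,35],"angular":[0,0,0],"jaw":0},{"translation":[10,-60,35],"angular":[0,0,0],"jaw":0},{"translation":[10,-60,35],"angular":[0,0,0],"jaw":0},{"translation":[10,-60,35],"angular":[0,0,0],"jaw":0},{"translation":[10,-60,35],"angular":[0,0,0],"jaw":0}]'; python3 -c "
from h import *
print(ctrl.get_obs()['qpos'],ctrl.get_obs()['ft_force']); go(476.7,-399.3,60,1.711)
print([(np.round(r['rect']).tolist(),round(r['score'],2)) for r in ctrl.look_for('side','battery_cover')])"
```

```text
t: 4.4
ee_pos: [479.0, -377.4, 141.5]
orientation: [-0.208, 3.134, -0.001]
ft_force: [0.2, -0.6, -0.5]
width: 0.3
grasp_force: 0.0
[-0.687  0.501  1.72  -0.     0.92  -2.39 ] [ 0.181 -0.627 -0.473]
shift [  5.2 -21.4  81.5] turn [-0.     0.    -0.008]
[([343.0, 191.0, 393.0, 215.0], 0.82), ([230.0, 242.0, 246.0, 277.0], 0.53)]
```

```bash
python3 -m creep '[{"translation":[5,-21,10],"angular":[0,0,-0.01],"jaw":0},{"translation":[5,-21,22],"angular":[0,0,-0.01],"jaw":0},{"translation":[5,-21,34],"angular":[0,0,-0.01],"jaw":0},{"translation":[5,-21,44],"angular":[0,0,-0.01],"jaw":0},{"translation":[5,-21,54],"angular":[0,0,-0.01],"jaw":0},{"translation":[5,-21,62],"angular":[0,0,-0.01],"jaw":0},{"translation":[5,-21,68],"angular":[0,0,-0.01],"jaw":0},{"translation":[6,-21,72],"angular":[0,0,-0.01],"jaw":0}]'; python3 -c "
from h import *
go(476.7,-399.3,60,1.711)"
```

```text
t: 5.45
ee_pos: [475.8, -399.0, 68.9]
orientation: [-0.223, 3.133, -0.0]
ft_force: [1.6, 0.8, 1.3]
width: 0.4
grasp_force: 0.5
shift [-0.8 -0.4  8.9] turn [-0.     0.     0.002]
```

```bash
python3 -m creep '[{"translation":[0,0,2],"angular":[0,0,0],"jaw":0},{"translation":[0,0,4],"angular":[0,0,0],"jaw":0},{"translation":[0,0,6],"angular":[0,0,0],"jaw":0},{"translation":[0,0,8],"angular":[0,0,0],"jaw":0},{"translation":[0,0,9],"angular":[0,0,0],"jaw":0},{"translation":[0,0,10],"angular":[0,0,0],"jaw":0},{"translation":[0,0,11],"angular":[0,0,0],"jaw":0},{"translation":[0,0,11],"angular":[0,0,0],"jaw":0}]'
```

```text
t: 6.45
ee_pos: [475.7, -399.3, 59.1]
orientation: [-0.223, 3.134, -0.001]
ft_force: [-4.5, 2.3, 11.2]
width: 0.5
grasp_force: 5.4
```

```bash
python3 -m creep '[{"translation":[0,0,1],"angular":[0,0,0],"jaw":0},{"translation":[0,0,2],"angular":[0,0,0],"jaw":0},{"translation":[0,0,2],"angular":[0,0,0],"jaw":0},{"translation":[0,0,-5],"angular":[0,0,0],"jaw":0},{"translation":[0,0,-30],"angular":[0,0,0],"jaw":0},{"translation":[0,0,-60],"angular":[0,0,0],"jaw":0},{"translation":[0,0,-80],"angular":[0,0,0],"jaw":0},{"translation":[0,0,-80],"angular":[0,0,0],"jaw":0}]'; python3 -c "
from h import *
t=ctrl.get_image('side')[:,:,::-1]
cv2.imwrite('pics/cov.png',cv2.resize(t[170:290,300:430],None,fx=4,fy=4,interpolation=cv2.INTER_CUBIC))
go(510,-200,150,-0.156+np.pi/2);go(573,-87.5,130,-0.156+np.pi/2)"
```

```text
t: 7.45
ee_pos: [476.5, -399.7, 139.5]
orientation: [-0.223, 3.131, -0.003]
ft_force: [-0.1, -0.3, 0.0]
width: 0.0
grasp_force: 0.0
shift [-62.1 192.3 -11.8] turn [-0.001  0.001  0.298]
shift [-140.3  294.7    8.2] turn [-0.001  0.001  0.298]
```

View pics/cov.png

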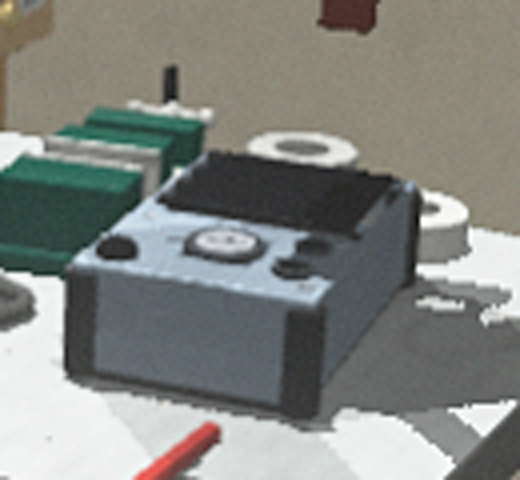

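The cover lies flush and shut with nothing touching it. The lock face shows at (225,243) in the crop. On to the key.

```bash
python3 -m creep '[{"translation":[-80,170,0],"angular":[0,0,0.15],"jaw":0.5},{"translation":[-140,295,0],"angular":[0,0,0.3],"jaw":0.5},{"translation":[-140,295,0],"angular":[0,0,0.3],"jaw":0.5},{"translation":[-140,295,0],"angular":[0,0,0.3],"jaw":0.5},{"translation":[-140,295,0],"angular":[0,0,0.3],"jaw":0.5},{"translation":[-140,295,0],"angular":[0,0,0.3],"jaw":0.5},{"translation":[-140,295,0],"angular":[0,0,0.3],"jaw":0.5},{"translation":[-140,295,0],"angular":[0,0,0.3],"jaw":0.5}]'; python3 -c "
from h import *
t=ctrl.get_image('top')[:,:,::-1];s=ctrl.get_image('side')[:,:,::-1]
f=lambda a:cv2.resize(a,(400,400),interpolation=cv2.INTER_CUBIC)
cv2.imwrite('pics/ap.png',np.hstack([f(t[130:230,200:300]),f(s[200:320,170:290])]))
go(573,-87.5,50,-0.156+np.pi/2); print(proj('side',ctrl.get_obs()['ee_pos']),ctrl.get_obs())"
```

```text
t: 8.5
ee_pos: [571.7, -88.4, 137.6]
orientation: [-0.249, -3.131, 0.0]
ft_force: [-0.5, -0.1, -0.9]
width: 43.7
grasp_force: 0.0
shift [-0.9  1.4 87.9] turn [-0.    -0.    -0.004]
[[239.712 209.616]] {'t': 8.6, 'qpos': array([-0.174,  0.467,  1.792, -0.   ,  0.883, -1.585]), 'qvel': array([ 0.001, -0.002, -0.003, -0.001, -0.   ,  0.002]), 'joint_torque': array([  0.437, -52.093, -22.546,  -0.002,   0.075,  -0.008]), 'ee_pos': array([571.936, -88.702, 137.876]), 'orientation': array([-0.251, -3.131,  0.   ]), 'ft_force': array([-0.288, -0.422,  0.782]), 'moment': array([ 0.03 , -0.016, -0.037]), 'grasp_force': 0.0, 'width': 43.9033010857928}
```

View pics/ap.png

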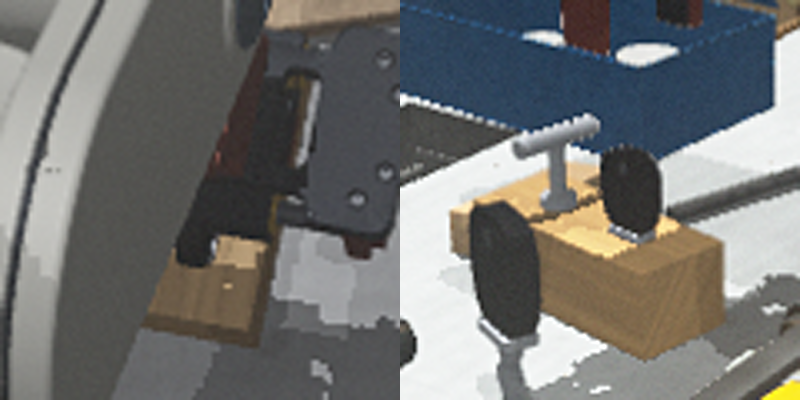

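The side view shows the fingers at (590,45) and (680,20) straddling the small bow at (630,185) in the crop. Descend and grip.

```bash
python3 -m creep '[{"translation":[-1,1,25],"angular":[0,0,0],"jaw":0.5},{"translation":[-1,1,55],"angular":[0,0,0],"jaw":0.5},{"translation":[-1,1,80],"angular":[0,0,0],"jaw":0.5},{"translation":[-1,1,88],"angular":[0,0,0],"jaw":0.5},{"translation":[-1,1,88],"angular":[0,0,0],"jaw":0.5},{"translation":[-1,1,88],"angular":[0,0,0],"jaw":0},{"translation":[-1,1,88],"angular":[0,0,0],"jaw":0},{"translation":[-1,1,88],"angular":[0,0,0],"jaw":0}]'; python3 -m creep '[{"translation":[0,0,0],"angular":[0,0,0],"jaw":0},{"translation":[0,0,0],"angular":[0,0,0],"jaw":0},{"translation":[0,0,0],"angular":[0,0,0],"jaw":0},{"translation":[0,0,-5],"angular":[0,0,0],"jaw":0},{"translation":[0,0,-20],"angular":[0,0,0],"jaw":0},{"translation":[0,0,-50],"angular":[0,0,0],"jaw":0},{"translation":[0,0,-80],"angular":[0,0,0],"jaw":0},{"translation":[0,0,-100],"angular":[0,0,0],"jaw":0}]'; python3 -c "
from h import *
go(490,-309.6,150,1.711)"
```

```text
t: 9.6
ee_pos: [573.9, -86.4, 50.8]
orientation: [0.247, 3.131, -0.0]
ft_force: [-0.4, -0.1, 0.2]
width: 17.5
grasp_force: 0.0
t: 10.6
ee_pos: [574.0, -86.5, 152.5]
orientation: [0.248, 3.13, -0.0]
ft_force: [0.2, -0.4, -0.8]
width: 9.8
grasp_force: 30.0
shift [  47.9 -233.6    2.4] turn [-0.     0.002 -0.298]
```

```bash
python3 -m creep '[{"translation":[24,-117,0],"angular":[0,0,-0.15],"jaw":0},{"translation":[48,-234,0],"angular":[0,0,-0.3],"jaw":0},{"translation":[48,-234,0],"angular":[0,0,-0.3],"jaw":0},{"translation":[48,-234,0],"angular":[0,0,-0.3],"jaw":0},{"translation":[48,-234,20],"angular":[0,0,-0.3],"jaw":0},{"translation":[48,-234,35],"angular":[0,0,-0.3],"jaw":0},{"translation":[48,-234,35],"angular":[0,0,-0.3],"jaw":0},{"translation":[48,-234,35],"angular":[0,0,-0.3],"jaw":0}]'; python3 -c "
from h import *
s=ctrl.get_image('side')[:,:,::-1]
x0,y0,k=320,165,8
im=cv2.resize(s[y0:y0+70,x0:x0+90],None,fx=k,fy=k,interpolation=cv2.INTER_CUBIC)
o=ctrl.get_obs();e=o['ee_pos'];M=R.from_rotvec(o['orientation']).as_matrix()
L=np.array([490,-309.6,59])
pts={'lock':L,'tip':e+M@[0,0,39.8],'tipx+':e+M@[6.5,0,30],'tipx-':e+M@[-6.5,0,30],'col+':e+M@[10,0,8.8],'col-':e+M@[-10,0,8.8]}
for n,P in pts.items():
    p=proj('side',P)[0]; q=((p-[x0,y0]+.5)*k).astype(int); cv2.circle(im,tuple(map(int,q)),3,(0,255,0),1); print(n,q)
cv2.imwrite('pics/ins.png',im); print(e,o['qpos']); go(490,-309.6,115,1.711)"
```

```text
t: 11.6
ee_pos: [489.9, -309.3, 115.6]
orientation: [-0.225, 3.133, -0.0]
ft_force: [-0.2, -0.6, -0.3]
width: 9.7
grasp_force: 30.0
lock [288 517]
tip [292 444]
tipx+ [322 406]
tipx- [266 398]
col+ [343 316]
col- [256 303]
[ 490.011 -309.499  115.738] [-0.584  0.5    1.802 -0.     0.839 -2.298]
shift [ 0.  -0.1  0.7] turn [-0.001  0.001  0.003]
```

View pics/ins.png

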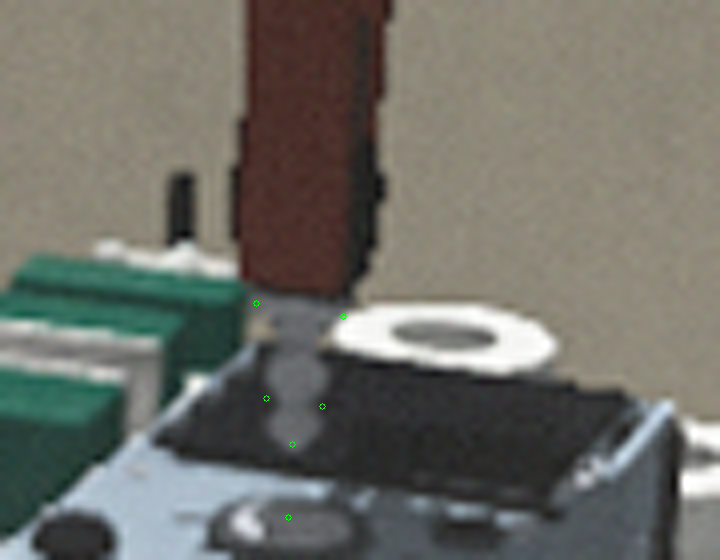

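The key hangs straight. Its tip at (293,446) and collar at (301,315) in the crop match the predicted marks, and the lock face is at (287,522). Descend, then rock.

```bash
python3 -m creep '[{"translation":[0,0,8],"angular":[0,0,0],"jaw":0},{"translation":[0,0,14],"angular":[0,0,0],"jaw":0},{"translation":[0,0,17],"angular":[0,0,0],"jaw":0},{"translation":[0,0,19],"angular":[0,0,0],"jaw":0},{"translation":[0,0,20.5],"angular":[0,0,0],"jaw":0},{"translation":[0,0,22],"angular":[0,0,0],"jaw":0},{"translation":[0,0,22],"angular":[0,0,0],"jaw":0},{"translation":[0,0,22],"angular":[0,0,0],"jaw":0}]';  python3 -c "
from h import *
print(ctrl.get_obs()['moment']); go(490,-309.6,68,1.711)"
```

```text
t: 12.65
ee_pos: [489.4, -309.9, 93.2]
orientation: [-0.223, 3.134, -0.0]
ft_force: [-0.2, -0.5, -0.5]
width: 9.9
grasp_force: 30.0
[ 0.043 -0.015  0.021]
shift [-0.6  0.3 25.2] turn [-0.     0.     0.002]
```

```bash
python3 -m creep '[{"translation":[0,0,2],"angular":[0,0,0.08],"jaw":0},{"translation":[0,0,4],"angular":[0,0,-0.08],"jaw":0},{"translation":[0,0,6],"angular":[0,0,0.08],"jaw":0},{"translation":[0,0,8],"angular":[0,0,-0.08],"jaw":0},{"translation":[0,0,10],"angular":[0,0,0.08],"jaw":0},{"translation":[0,0,12],"angular":[0,0,-0.08],"jaw":0},{"translation":[0,0,14],"angular":[0,0,0.08],"jaw":0},{"translation":[0,0,14],"angular":[0,0,0],"jaw":0}]';  python3 -c "
from h import *
print(ctrl.get_obs()['moment']); go(490,-309.6,68,1.711)"
```

```text
t: 13.65
ee_pos: [489.2, -309.9, 79.3]
orientation: [0.223, -3.133, 0.0]
ft_force: [-0.4, -0.4, -0.1]
width: 10.1
grasp_force: 30.0
[-0.066  0.231  0.041]
shift [-0.8  0.2 11.3] turn [-0.    -0.     0.002]
```

```bash
python3 -m creep '[{"translation":[0,0,2],"angular":[0,0,0.08],"jaw":0},{"translation":[0,0,4],"angular":[0,0,-0.08],"jaw":0},{"translation":[0,0,6],"angular":[0,0,0.08],"jaw":0},{"translation":[0,0,8],"angular":[0,0,-0.08],"jaw":0},{"translation":[0,0,10],"angular":[0,0,0.08],"jaw":0},{"translation":[0,0,11.5],"angular":[0,0,-0.08],"jaw":0},{"translation":[0,0,12],"angular":[0,0,0.08],"jaw":0},{"translation":[0,0,12],"angular":[0,0,0],"jaw":0}]';  python3 -c "
from h import *
s=ctrl.get_image('side')[:,:,::-1]
cv2.imwrite('pics/home.png',cv2.resize(s[165:235,320:410],None,fx=8,fy=8,interpolation=cv2.INTER_CUBIC))
print(ctrl.get_obs()['moment']); go(490,-309.6,68,1.711)"
```

```text
t: 14.65
ee_pos: [489.7, -310.0, 67.5]
orientation: [-0.223, 3.133, -0.001]
ft_force: [0.8, -0.0, 1.8]
width: 10.0
grasp_force: 30.0
[ 0.039 -0.023  0.004]
shift [-0.4  0.4 -0.5] turn [-0.     0.001  0.007]
```

View pics/home.png

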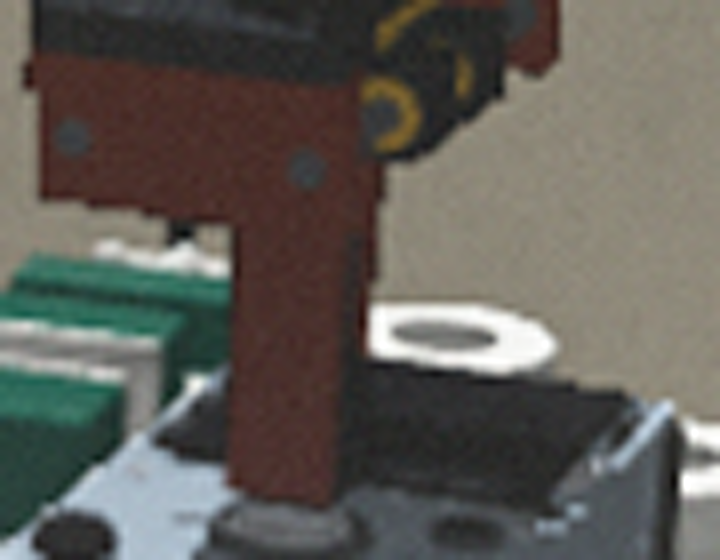

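The collar is hidden behind the finger, but the fingertip at (285,495) is right at the lock face. I'll press a little further while rocking to confirm the key is seated.

```bash
python3 -m creep '[{"translation":[0,0,0.5],"angular":[0,0,0.08],"jaw":0},{"translation":[0,0,1],"angular":[0,0,-0.08],"jaw":0},{"translation":[0,0,1.5],"angular":[0,0,0.08],"jaw":0},{"translation":[0,0,1.5],"angular":[0,0,-0.08],"jaw":0},{"translation":[0,0,1.5],"angular":[0,0,0.08],"jaw":0},{"translation":[0,0,1.5],"angular":[0,0,0],"jaw":0},{"translation":[0,0,1.5],"angular":[0,0,0],"jaw":0},{"translation":[0,0,1.5],"angular":[0,0,0],"jaw":0}]'
```

```text
t: 15.7
ee_pos: [489.9, -310.2, 67.3]
orientation: [-0.222, 3.133, -0.001]
ft_force: [-2.4, 2.5, 13.9]
width: 9.4
grasp_force: 30.0
```

Seated: the TCP is at 67.3 against an expected 67.8, and the push rose to 14 N. Turning clockwise (+ about tool z).

```bash
python3 -m creep '[{"translation":[0,0,-0.5],"angular":[0,0,0.15],"jaw":0},{"translation":[0,0,-0.5],"angular":[0,0,0.3],"jaw":0},{"translation":[0,0,-0.5],"angular":[0,0,0.45],"jaw":0},{"translation":[0,0,-0.5],"angular":[0,0,0.6],"jaw":0},{"translation":[0,0,-0.5],"angular":[0,0,0.75],"jaw":0},{"translation":[0,0,-0.5],"angular":[0,0,0.9],"jaw":0},{"translation":[0,0,-0.5],"angular":[0,0,1.05],"jaw":0},{"translation":[0,0,-0.5],"angular":[0,0,1.2],"jaw":0}]';  python3 -c "
from h import *
o=ctrl.get_obs();print(o['moment'],o['qpos']); go(490,-309.6,67.5,1.711-1.6)"
```

```text
t: 16.7
ee_pos: [490.0, -310.1, 67.4]
orientation: [1.592, 2.707, 0.0]
ft_force: [-1.5, 1.8, 9.9]
width: 9.8
grasp_force: 30.0
[0.383 0.265 0.145] [-0.585  0.575  1.818  0.     0.747 -1.092]
shift [ 0.4  0.2 -0.1] turn [0.001 0.001 0.396]
```

```bash
python3 -m creep '[{"translation":[0,0,0],"angular":[0,0,0.12],"jaw":0},{"translation":[0,0,0],"angular":[0,0,0.22],"jaw":0},{"translation":[0,0,0],"angular":[0,0,0.3],"jaw":0},{"translation":[0,0,0],"angular":[0,0,0.36],"jaw":0},{"translation":[0,0,0],"angular":[0,0,0.4],"jaw":0},{"translation":[0,0,0],"angular":[0,0,0.4],"jaw":0},{"translation":[0,0,0],"angular":[0,0,0.4],"jaw":0},{"translation":[0,0,0],"angular":[0,0,0.4],"jaw":0}]';  python3 -c "
from h import *
o=ctrl.get_obs();print(o['moment'],o['qpos'],o['width']); go(490,-309.6,67.5,1.711-1.6)"
```

```text
t: 17.7
ee_pos: [490.0, -310.1, 67.4]
orientation: [2.092, 2.342, 0.0]
ft_force: [-1.5, 1.8, 8.7]
width: 9.7
grasp_force: 30.0
[0.324 0.317 0.135] [-0.585  0.575  1.818  0.     0.747 -0.697] 9.700691830006717
shift [ 0.5  0.1 -0.1] turn [0.001 0.001 0.001]
```

```bash
python3 -m creep '[{"translation":[0,0,0],"angular":[0,0,0.05],"jaw":0},{"translation":[0,0,0],"angular":[0,0,0.08],"jaw":0},{"translation":[0,0,0],"angular":[0,0,0.08],"jaw":0},{"translation":[0,0,0],"angular":[0,0,0.08],"jaw":0},{"translation":[0,0,0],"angular":[0,0,0.08],"jaw":0},{"translation":[0,0,0],"angular":[0,0,0.08],"jaw":0},{"translation":[0,0,0],"angular":[0,0,0.08],"jaw":0},{"translation":[0,0,0],"angular":[0,0,0.08],"jaw":0}]';  python3 -c "
from h import *
s=ctrl.get_image('side')[:,:,::-1];t=ctrl.get_image('top')[:,:,::-1]
cv2.imwrite('pics/end.png',np.hstack([cv2.resize(s[165:235,320:410],(450,350),interpolation=cv2.INTER_CUBIC),cv2.resize(t[200:290,350:440],(350,350),interpolation=cv2.INTER_CUBIC)]))
o=ctrl.get_obs();print(o['moment'],o['ft_force'],o['width']); go(490,-309.6,67.5,1.711-1.6)"
```

```text
t: 18.7
ee_pos: [490.0, -310.1, 67.4]
orientation: [2.184, 2.256, 0.001]
ft_force: [-1.7, 1.6, 10.5]
width: 9.7
grasp_force: 30.0
[0.358 0.315 0.156] [-1.794  2.391  9.544] 9.514023374400836
shift [ 0.5  0.1 -0.1] turn [ 0.001  0.001 -0.079]
```

View pics/end.png

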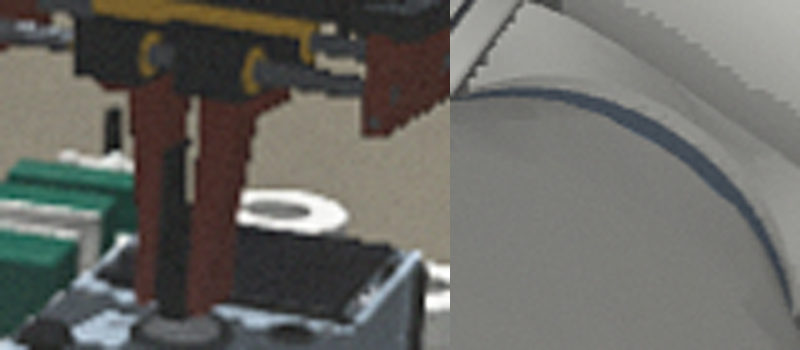

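The side view shows the bow edge-on at (173,230), flat between both fingers after the quarter turn, and the cover is still shut. One quick check of the bow-top height (pixel about (354.6,193)), then hand in.

```bash
python3 -c "
from h import *
for z in (99,101.5,104,107): print(z,proj('side',[490,-310,z]))"
```

```text
99 [[356.873 207.534]]
101.5 [[356.95  206.165]]
104 [[357.026 204.794]]
107 [[357.118 203.145]]
```

The bow top doesn't match that reading, so I'll look once more with the predicted bow outline drawn in.

```bash
python3 -c "
from h import *
s=ctrl.get_image('side')[:,:,::-1]
x0,y0,k=335,178,11
im=cv2.resize(s[y0:y0+54,x0:x0+46],None,fx=k,fy=k,interpolation=cv2.INTER_CUBIC)
o=ctrl.get_obs();e=o['ee_pos'];M=R.from_rotvec(o['orientation']).as_matrix()
for z,c in ((63.5,(0,255,0)),(101.5,(0,255,0)),(104.8,(0,255,255))):
  for dx in(-16,16):
    for dy in(-5,5):
      P=e+M@[dx,dy,0];P[2]=z;q=((proj('side',P)[0]-[x0,y0]+.5)*k).astype(int);cv2.circle(im,tuple(map(int,q)),3,c,1)
ref=cv2.imread('pics/ins.png')
cv2.imwrite('pics/end2.png',im)"
```

```text
(no output)
```

View pics/end2.png

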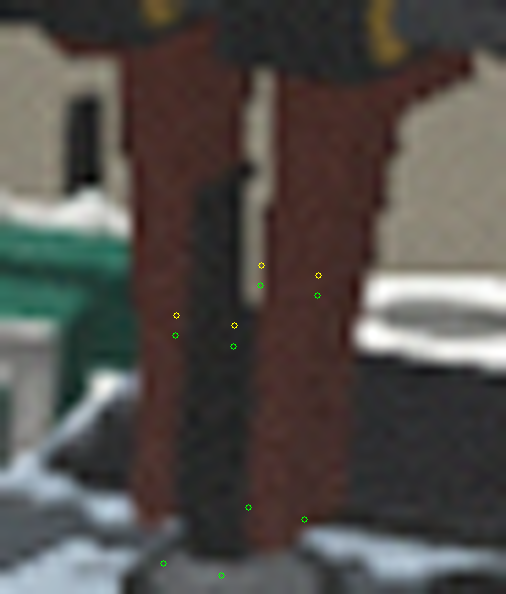

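In this last view the see-through slit between the fingers ends at (255,305), about where the bow top should be (285 predicted). The bow's foot meets the grey collar and lock face at about (215,555), against 563–575 predicted. The black above that is the pad lining, so the key is home. Handing in.

```bash
python3 -c "
from workcell import ctrl
print(ctrl.close_job())"
```

```text
the job is handed in; nothing more can be done
None
```

I handed the job in with the battery cover snapped shut, the smaller switch key home in the lock, and the tool turned clockwise about 1.68 rad, still gripping the key (30 N) against the return spring. The plug angle itself was not measured and no verdict came back.

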